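# Seat the lino block in the corner of the registration jig

## Robot

A 6-joint arm with a two-finger parallel gripper is mounted at the origin on the work surface. World frame = base frame: x ahead of the robot, y to its left, z up, the work surface at z = 0. Lengths are in m, angles in degrees, forces in N, time in s.
With the tool pointing down it reaches from about 0.375 to 0.9 m from the base axis. Payload 3.1 kg.
Tool frame: the origin (TCP) lies between the finger pads; the fingertips stand 22 mm ahead of it and the grasp point (between the pads) lies 3 mm ahead of it; z points along the fingers, y is the line along which they close (so a half turn about z gives the same grasp; the last joint's range is limited). The gripper opens to 87 mm and grips with 3 to 60 N. Pads are 19 mm wide; open, the fingers measure 117 mm over their backs; the gripper's body (75 mm by 190 mm) begins 51 mm behind the grasp point.
Start: joints at [-10.227, 30.224, 82.088, -0, 67.689, -10.227], TCP at [0.625, 0, 0.245] pointing down, gripper open.
Joint ranges: [-176.69, 176.69], [-43.24, 126.21], [12.49, 139.97], [-82, 262], [0, 151.66], [-163.58, 163.58]. Speed limits (degrees/s): [159.86, 159.86, 180, 180, 180, 180].

## Interface

Orientations are given as a 3x3 rotation matrix whose columns are the frame's x, y, z axes.
In Python, from rig import bot, capture, search_frame, outline_of, spot_point gives the robot as it stands.
- The arm moves only by the tool jog_arm, never from a script. Its argument "rows" is text: rows parted by semicolons, each of 7 numbers parted by spaces: the opening, from 0 (shut) to 1 (fully open), then the shift along the tool's x, y, z as a fraction of full scale, then the turn, a rotation vector about the tool's x, y, z as a fraction of full scale. A call has 1 to 20 rows; each row is the pose to reach, as a shift and turn from the pose commanded when the call began, along the tool's axes at that moment; what a row does not reach only later rows make up. Full scale, the value 1, is 0.5 m for a shift and pi/4 rad for a turn. A row lasts 1/12 s, in which the tool goes at most 41.7 mm and 7.16 degrees, less where a joint would pass 70% of its speed; a pose out of reach is approached as far as the arm can. A call with a number of a shift or a turn outside -1 to 1 is refused whole. A call with a gripper value outside its range is refused whole. The fingers move at their own pace and stop on an object; the grip force is fixed at half the most. Time passes only in rows, so rows that repeat a pose let the fingers close. It gives the time, the measured TCP pose, the force, the opening and the grip force at its end, in the units of the state.
- bot.read_state(): the state, without advancing time (a new reading comes with each control period).
- capture(name): name is "scene" or "side" or "wrist"; returns a dict with "pixels" (420x560x3 uint8, red, green, blue), "fx", "fy", "cx", "cy" (pixels), "R" (3x3) and "t" (3): a world point X has camera coordinates R X + t; the wrist camera has in their place "mount" (4x4, takes a point from camera to tool coordinates, whose origin is the TCP and whose axes are the flange's). Camera axes: x right, y down, z forward; pixel columns grow to the right and rows downward; lengths in m; the calibration is good to about 2 mm. The wrist camera is an equidistant fisheye: a pixel r from the principal point sees the ray r / f radians off the axis. A picture is of the moment at which its call begins: read the wrist's pose just before it. There is no depth.
- bot.hand_in(): hands the job in; it is judged then, once.
Trained networks look in a picture, given as the dict that the camera call returned (one of the last four; its "shot" number tells which), for a name from the list of things; names that differ only in an ending like _2 or _b are one class to them, and where a whole thing is asked for, a point or a joint stands for the part that bears it (a point fixed in the world has none). Each returns a list of dicts, best first, with "conf" (0 to 1); they miss things now and then, are a little off and sometimes report something else, mostly with a low value. They report only what shows in the picture. A call takes as long as a camera call. They do not tell look-alikes from the thing itself.
- search_frame(label, picture): "point" ([x, y, z] in m, in world coordinates, good to about 4 mm: the middle of the surface that is visible of it).
- outline_of(label, picture): "region" (420x560 bool, what is visible of it).
- spot_point(label, picture): "point" ([x, y, z] in m, in world coordinates, good to about 4 mm: a listed point, or the origin of a listed thing).
The state is a dict: "time_s": time; "joint_positions": joint angles; "qvel": joint speeds; "tau": joint torques, N m; "position": TCP position; "tcp_rot": TCP orientation; "force": force on the tool from outside, world axes, zero at the start; "moment": the same for the moment, N m; "opening": opening from 0.0 (shut) to 1.0 (fully open); "grasp_force": force on a finger pad.
Only numpy, scipy, OpenCV 4.12 (cv2) and the standard library are available. Lean on these libraries where they do the work, as an engineer would, in place of code of your own. Each camera call takes 0.05 s, during which the arm holds its last target. There are 200 camera calls.

## Task

A small lino block lies loose on the printing registration jig. Without gripping or lifting it, push it gently with the fingertips across the board until its long side lies flush against the long fence, then, keeping it against the fence, slide it along into the corner until it also butts fully home against the end stop. Leave it lying there flat, and do not disturb the gouge, jar, baren or roller.

Things in the scene. Friction and masses are not known exactly. Their poses are not given: they have to be found in the camera images.
- jig: registration jig, fixed to the bench: sealed plywood board 220 mm (x) by 320 mm (y), 12 mm thick; origin at the centre of its underside, on the bench; x points to the long fence, y along it to the end stop, z up. The sides at -x and -y are open. The wood is waxed: friction with the block about 0.3, less than that of fingertips on the block
- fence (a point): point on the inner face of the long fence, half-way along it, at board-top height (jig x +85 mm, y 0, z 12 mm); axes as the jig's. The fence is a dark hardwood strip, 25 mm wide, standing 10 mm above the board, along the whole +x edge (320 mm); its inner face looks to the jig's -x. Two 6 mm register pins stand 3 mm proud on its top
- corner (a point): inner corner where the fence meets the end stop, at board-top height (jig x +85, y +135, z 12 mm); axes as the jig's. The end stop is a strip like the fence, from this corner 70 mm towards -x; its inner face looks to -y. The block is home when its centre is 25 mm on the -x side and 37.5 mm on the -y side of this point
- block: lino block, loose, about 60 g: wood block with a carved grey lino face up, 50 mm (x) by 75 mm (y) by 18 mm high, flat on the jig, its long side (y) along the fence but up to 0.5 rad askew; origin at the centre of its underside, z up. Its top stands 8 mm above the fence's. It starts 30 to 85 mm clear of its place on the fence and 130 to 205 mm short of the end stop
- gouge: lino gouge, loose bystander lying on the jig near its edge on the robot's side: wooden bulb handle 22 mm thick and thin steel shank, 112 mm long overall along its x; origin under it, 28 mm from the butt
- ink_jar: closed ink jar, loose bystander standing on the bench beyond the fence, 60 mm across, 70 mm high; origin at the centre of its underside
- baren: wooden baren (rubbing disc with a knob), loose bystander on the bench on the robot's right, 100 mm across, 47 mm high; origin at the centre of its underside
- brayer: ink roller with wooden handle, loose bystander lying on a glass slab on the robot's left, about 180 mm long, 85 mm wide, 34 mm high; origin under the middle of its roller
Mind the look-alikes: they are no part of the job. Of the things that look like the block, the largest one is meant.

How it is judged:
By the outcome, as a careful person would: the job done as asked, in the order asked, and still so for the second after the job is handed in, with the robot touching nothing.
It also fails if it takes over 51 s, if anything falls off the work surface, if the arm or the gripper's body presses on something with over 40 N, if the wrist force passes 120 N, or if a joint passes its speed limit or range.

## Working session

There is one attempt and no reset: what is moved stays moved. The work goes in short steps, Python scripts to look and compute and a tool call to move; the robot and the scene stay as the last step left them, time stands still between calls to the robot, and variables do not carry over. Pictures are saved under pics/ and viewed, at most 10 in all, crops included, and the job is handed in when it is done.

Besides the shell and the picture viewer there is one more tool, called after ">>>" by a JSON object that holds its "fn" and its "kwargs". jog_arm: Moves the arm, as the interface text tells. Its arguments: {"type":"object","properties":{"rows":{"type":"string"}},"required":["rows"]}

```bash
mkdir -p pics; cat > h.py <<'E'
import numpy as np,cv2
from rig import bot,capture,search_frame,outline_of,spot_point
def save(p,n): cv2.imwrite('pics/'+n,np.ascontiguousarray(p['pixels'][:,:,::-1]))
def proj(p,X):
    c=np.array(p['R'])@np.array(X)+np.array(p['t']); return np.round([p['fx']*c[0]/c[2]+p['cx'],p['fy']*c[1]/c[2]+p['cy']],1)
def unproj(p,uv,z):
    R=np.array(p['R']);t=np.array(p['t']);d=R.T@np.array([(uv[0]-p['cx'])/p['fx'],(uv[1]-p['cy'])/p['fy'],1]);o=-R.T@t
    return o+d*(z-o[2])/d[2]
E
python3 - <<'E'
from h import *
s=bot.read_state();print(s['time_s'],np.round(s['tcp_rot'],3).tolist())
p=capture('scene');save(p,'scene1.png')
for l in ['block','jig','fence','corner','gouge','ink_jar','baren','brayer']:
    print(l,[(np.round(d['point'],3).tolist(),proj(p,d['point']).tolist(),round(d['conf'],2)) for d in spot_point(l,p)])
q=capture('side');save(q,'side1.png')
for l in ['block','jig','fence','corner']:
    print(l,[(np.round(d['point'],3).tolist(),proj(q,d['point']).tolist(),round(d['conf'],2)) for d in spot_point(l,q)])
E
```

```text
0.0 [[0.0, 1.0, -0.002], [1.0, -0.0, 0.0], [0.0, -0.002, -1.0]]
block [([0.589, -0.038, 0.012], [244.4, 242.6], 0.76), ([0.77, 0.089, -0.001], [337.1, 244.3], 0.73), ([0.655, -0.226, -0.001], [217.0, 323.5], 0.65)]
jig [([0.55, 0.025, 0.003], [247.0, 218.1], 0.87)]
fence [([0.633, 0.042, 0.013], [278.7, 227.6], 0.66), ([0.554, 0.019, 0.005], [246.7, 220.2], 0.66), ([0.757, -0.028, -0.001], [306.3, 278.3], 0.46)]
corner [([0.601, 0.169, 0.018], [296.1, 186.0], 0.89)]
gouge [([0.458, 0.053, 0.011], [224.3, 191.9], 0.52)]
ink_jar [([0.756, -0.03, -0.003], [305.5, 278.8], 0.71)]
baren [([0.534, -0.342, 0.003], [136.7, 335.2], 0.58), ([0.555, 0.021, 0.004], [247.8, 220.1], 0.46)]
brayer [([0.574, 0.458, 0.004], [341.8, 119.9], 0.93)]
block [([0.766, 0.089, -0.0], [226.7, 213.6], 0.68), ([0.592, -0.044, 0.013], [294.6, 195.2], 0.57), ([0.658, -0.226, -0.001], [292.8, 158.7], 0.57)]
jig [([0.552, 0.019, 0.003], [300.8, 214.1], 0.57)]
fence [([0.632, 0.041, 0.013], [273.5, 210.5], 0.71)]
corner [([0.603, 0.17, 0.01], [267.5, 244.3], 0.76)]
```

View pics/scene1.png

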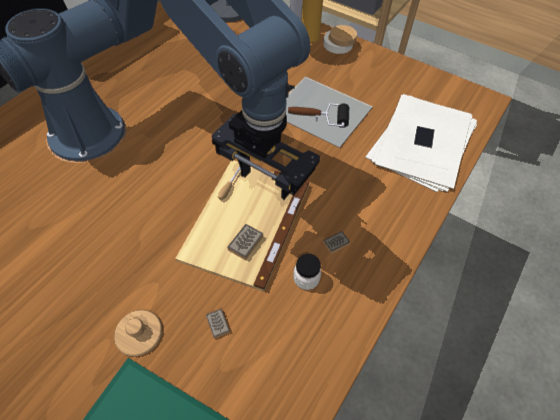

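View pics/side1.png

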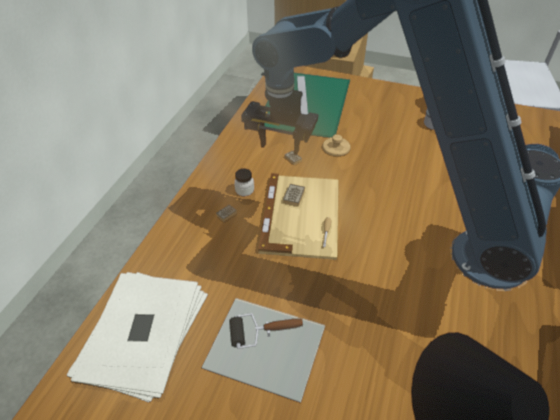

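The scene shows the jig at about (245,225) with the block at (244,242). Look-alikes: small blocks at (337,241) and (217,323), and a black print at (425,137). I choose the one on the jig, which is the largest. Next I'll make a close orthophoto crop from the wrist camera.

```bash
cat >> h.py <<'E'
def wproj(p,s,X):
    """world points (N,3)->wrist pixels"""
    M=np.array(p['mount']);R=np.array(s['tcp_rot']);t=np.array(s['position'])
    c=((np.asarray(X,float)-t)@R-M[:3,3])@M[:3,:3]
    rho=np.hypot(c[:,0],c[:,1]);k=np.arctan2(rho,c[:,2])/np.maximum(rho,1e-9)
    return np.c_[p['fx']*k*c[:,0]+p['cx'],p['fy']*k*c[:,1]+p['cy']]
def ortho(p,z,x0,x1,y0,y1,res=.0005,s=None):
    """top-down: row down = -x world, column right = -y world"""
    xs=np.arange(x1,x0,-res);ys=np.arange(y1,y0,-res);Y,X=np.meshgrid(ys,xs)
    P=np.c_[X.ravel(),Y.ravel(),np.full(X.size,z)]
    if s is None:
        c=P@np.array(p['R']).T+np.array(p['t']);uv=np.c_[p['fx']*c[:,0]/c[:,2]+p['cx'],p['fy']*c[:,1]/c[:,2]+p['cy']]
    else: uv=wproj(p,s,P)
    uv=uv.reshape(*X.shape,2).astype(np.float32)
    return cv2.remap(np.ascontiguousarray(p['pixels'][:,:,::-1]),uv[...,0].copy(),uv[...,1].copy(),cv2.INTER_LINEAR)
E
python3 - <<'E'
from h import *
s=bot.read_state();p=capture('wrist')
o=ortho(p,.022,.40,.72,-.16,.24,.0005,s)
for k in range(0,800,100): cv2.line(o,(k,0),(k,6),(255,255,0),1)
cv2.imwrite('pics/o1.png',o)
for l in ['block','fence','corner','jig','gouge']:
    print(l,[(np.round(d['point'],4).tolist(),round(d['conf'],2)) for d in spot_point(l,p)])
for l in ['block']:
  for d in outline_of(l,p):
    m=d['region'].astype(np.uint8);print(d['conf'],m.sum(),np.argwhere(m).mean(0))
E
```

```text
block [([0.5918, -0.0396, 0.0115], 0.73), ([0.7664, 0.0865, -0.003], 0.64), ([0.6563, -0.2299, 0.0035], 0.59)]
fence [([0.6344, 0.0388, 0.0098], 0.6)]
corner [([0.5952, 0.1678, 0.0117], 0.84)]
jig [([0.5522, 0.0175, -0.0049], 0.74)]
gouge [([0.459, 0.0527, 0.0181], 0.63)]
0.61 1389 [107.76457883 394.56227502]
0.6 2879 [214.51302536 248.63042723]
0.55 489 [327.96319018 297.61349693]
```

View pics/o1.png

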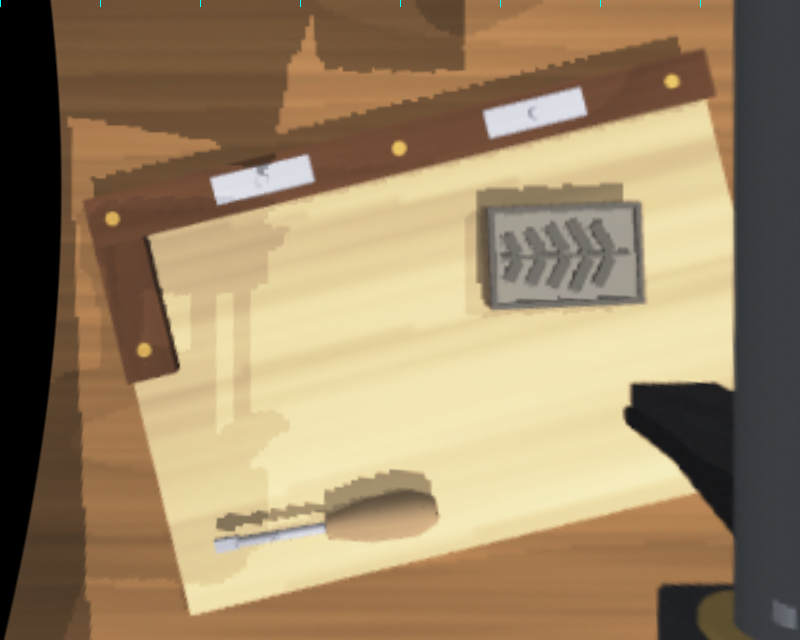

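The orthophoto (z=22 mm, 0.5 mm/px) shows the block at (566,255), carved face up and about 12° askew to the jig. The inner corner is at (148,236), the fence end at (710,98) and the gouge at about (330,525). It is by far the largest block (50×75 mm), so the choice is confirmed. Next I'll measure precisely.

```bash
cat >> h.py <<'E'
A=np.radians(13.8);EX=np.array([np.cos(A),np.sin(A)]);EY=np.array([-np.sin(A),np.cos(A)]);C=np.array([.602,.1665])
def injig(xy): d=np.asarray(xy)[:2]-C; return np.round([d@EX*1e3,d@EY*1e3],1)
def world(jx,jy): return C+EX*jx/1e3+EY*jy/1e3
def block(p,s=None,x0=.40,x1=.72,y0=-.16,y1=.24,z=.030):
    o=ortho(p,z,x0,x1,y0,y1,.0005,s);hsv=cv2.cvtColor(o,cv2.COLOR_BGR2HSV)
    m=((hsv[...,1]<60)&(hsv[...,2]>60)&(hsv[...,2]<200)).astype(np.uint8)
    m=cv2.morphologyEx(cv2.morphologyEx(m,cv2.MORPH_CLOSE,np.ones((9,9))),cv2.MORPH_OPEN,np.ones((9,9)))
    r=[]
    for c in cv2.findContours(m,0,2)[0]:
        b=cv2.minAreaRect(c)
        if 4500<b[1][0]*b[1][1]<30000:
            q=cv2.boxPoints(b);q=np.c_[x1-q[:,1]*.0005,y1-q[:,0]*.0005]
            e=[q[1]-q[0],q[2]-q[1]];L=max(e,key=np.linalg.norm);L=L*np.sign(L[1])
            r.append((q.mean(0).round(4).tolist(),injig(q.mean(0)).tolist(),np.round(sorted(np.array(b[1])*.5),1).tolist(),'yaw',round(np.degrees(np.arctan2(-L[0],L[1])),1)))
    return r
def move(jx,jy,zt):
    s=bot.read_state();R=np.array(s['tcp_rot']);d=np.r_[world(jx,jy),zt]-np.array(s['position'])
    return np.round(R.T@d/.5,4)
E
python3 - <<'E'
from h import *
s=bot.read_state();p=capture('wrist')
for b in block(p,s): print(b)
q=capture('scene')
for b in block(q): print(b)
o=ortho(q,.022,.40,.72,-.16,.24);cv2.imwrite('pics/o2.png',o)
for j in [(0,0),(0,-295)]:print(world(*j))
print(move(-125,-202,.10))
E
```

```text
([0.5932000279426575, -0.039900001138448715], [-57.8, -198.4], [50.4, 75.5], 'yaw', np.float32(2.1))
([0.48069998621940613, 0.15610000491142273], [-120.2, 18.8], [14.3, 137.5], 'yaw', np.float32(89.5))
([0.5934000015258789, -0.039500001817941666], [-57.5, -198.0], [49.0, 73.9], 'yaw', np.float32(2.3))
[0.602  0.1665]
[ 0.67236737 -0.11998461]
[-0.119  -0.1924  0.2891]
```

View pics/o2.png

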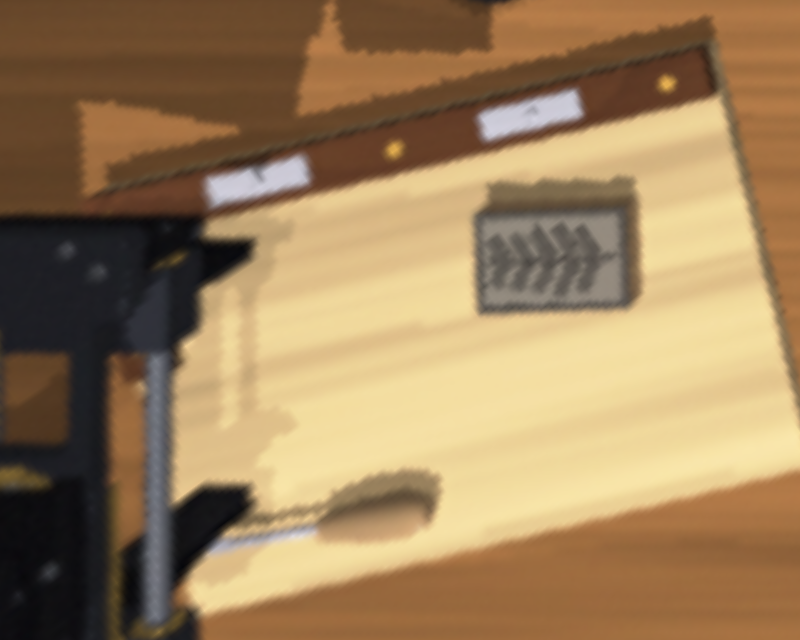

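Both cameras agree that the block is at jig (-57.7,-198) mm from the corner and 11.6° askew. I'll turn the tool so its fingers line up along the fence, and go behind the block.

>>> {"fn": "jog_arm", "kwargs": {"rows": "0.45 -0.106 -0.175 0.2 0 0 0.85; 0.45 -0.106 -0.175 0.2 0 0 0.85; 0.45 -0.106 -0.175 0.2 0 0 0.85; 0.45 -0.106 -0.175 0.2 0 0 0.85; 0.45 -0.106 -0.175 0.2 0 0 0.85; 0.45 -0.106 -0.175 0.2 0 0 0.85; 0.45 -0.106 -0.175 0.2 0 0 0.85"}}

```text
time_s: 1.73
position: [0.5373, -0.0533, 0.1443]
tcp_rot: [[0.62, 0.784, -0.0], [0.784, -0.62, 0.0], [-0.0, -0.0, -1.0]]
force: [0.4, -0.3, -0.6]
opening: 0.552
grasp_force: 0.0
```

>>> {"fn": "jog_arm", "kwargs": {"rows": "0.45 0 0 0 0 0 0.845; 0.45 0 0 0 0 0 0.845; 0.45 0 0 0 0 0 0.845; 0.45 0 0 0 0 0 0.845; 0.45 0 0 0 0 0 0.845; 0.45 0 0 0 0 0 0.845; 0.45 0 0 0 0 0 0.845; 0.45 0 0 0 0 0 0.845"}}

```text
time_s: 2.4
position: [0.5378, -0.0529, 0.1448]
tcp_rot: [[0.971, 0.24, 0.001], [0.24, -0.971, -0.0], [0.001, 0.0, -1.0]]
force: [-0.4, 0.2, 0.3]
opening: 0.45
grasp_force: 0.0
```

```bash
cat > st.py <<'E'
from h import *
import sys
s=bot.read_state();R=np.array(s['tcp_rot'])
print(s['time_s'],'pos',np.round(s['position'],4),'jig',injig(s['position']),'y-axis deg',round(np.degrees(np.arctan2(R[1,1],R[0,1])),2),'z',np.round(R[:,2],3),'open',round(s['opening'],3),'F',np.round(s['force'],1),'q',np.round(s['joint_positions'],0))
if len(sys.argv)>3: print('move',move(*map(float,sys.argv[1:4])))
if len(sys.argv)>4:
    p=capture('scene');save(p,sys.argv[4])
    for b in block(p): print(b)
    s=bot.read_state();p=capture('wrist');save(p,'w'+sys.argv[4])
    for b in block(p,s): print('wrist',b)
E
python3 st.py -115 -198 .041 a.png
```

```text
2.4 pos [ 0.5378 -0.0529  0.1448] jig [-114.6 -197.8] y-axis deg -76.13 z [ 0.001 -0.    -1.   ] open 0.45 F [-0.4  0.2  0.3] q [-17.  32. 100.  -0.  48.  59.]
move [-0.0008  0.0003  0.2076]
([0.5932000279426575, -0.039500001817941666], [-57.7, -198.0], [48.5, 73.9], 'yaw', np.float32(2.3))
wrist ([0.41449999809265137, 0.14869999885559082], [-186.3, 27.5], [28.0, 70.5], 'yaw', np.float32(0.0))
wrist ([0.4611000120639801, -0.07259999960660934], [-193.9, -198.6], [31.0, 161.3], 'yaw', np.float32(13.7))
wrist ([0.5931000113487244, -0.04039999842643738], [-58.0, -198.8], [50.0, 75.1], 'yaw', np.float32(2.6))
```

>>> {"fn": "jog_arm", "kwargs": {"rows": "0.45 0 0 0.08 0 0 0; 0.45 0 0 0.14 0 0 0; 0.45 0 0 0.18 0 0 0; 0.45 0 0 0.20 0 0 0; 0.45 0 0 0.2076 0 0 0; 0.45 0 0 0.2076 0 0 0; 0.45 0 0 0.2076 0 0 0"}}

```text
time_s: 3.08
position: [0.5383, -0.0532, 0.0415]
tcp_rot: [[0.971, 0.238, 0.002], [0.238, -0.971, -0.0], [0.001, 0.001, -1.0]]
force: [0.3, -0.3, -0.3]
opening: 0.45
grasp_force: 0.0
```

>>> {"fn": "jog_arm", "kwargs": {"rows": "0.45 0.01 0 0 0 0 0; 0.45 0.02 0 0 0 0 0; 0.45 0.026 0 0 0 0 0; 0.45 0.032 0 0 0 0 0; 0.45 0.038 0 0 0 0 0; 0.45 0.044 0 0 0 0 0; 0.45 0.05 0 0 0 0 0; 0.45 0.056 0 0 0 0 0; 0.45 0.062 0 0 0 0 0; 0.45 0.068 0 0 0 0 0; 0.45 0.074 0 0 0 0 0; 0.45 0.08 0 0 0 0 0; 0.45 0.085 0 0 0 0 0; 0.45 0.09 0 0 0 0 0; 0.45 0.095 0 0 0 0 0; 0.45 0.1 0 0 0 0 0; 0.45 0.1 0 0 0 0 0"}}

```text
time_s: 4.5
position: [0.5868, -0.0411, 0.0408]
tcp_rot: [[0.971, 0.237, 0.001], [0.237, -0.971, -0.0], [0.001, 0.0, -1.0]]
force: [-1.1, 0.0, -0.0]
opening: 0.45
grasp_force: 0.0
```

```bash
python3 st.py -60 -198 .041 b.png
```

```text
4.5 pos [ 0.5868 -0.0411  0.0408] jig [ -64.3 -198. ] y-axis deg -76.27 z [ 0.001 -0.    -1.   ] open 0.45 F [-1.1  0.  -0. ] q [-15.  44.  95.   0.  40.  61.]
move [ 0.0086  0.0001 -0.0003]
([0.511900007724762, 0.04349999874830246], [-116.9, -98.0], [50.9, 89.4], 'yaw', np.float32(-48.9))
([0.5622000098228455, -0.07649999856948853], [-96.6, -226.5], [34.8, 79.5], 'yaw', np.float32(-77.9))
([0.6151999831199646, -0.015699999406933784], [-30.7, -180.0], [57.0, 103.2], 'yaw', np.float32(13.5))
wrist ([0.42149999737739563, 0.1446000039577484], [-180.6, 21.8], [54.1, 72.8], 'yaw', np.float32(-9.1))
wrist ([0.5655999779701233, -0.045499999076128006], [-85.9, -197.2], [31.4, 101.6], 'yaw', np.float32(13.9))
wrist ([0.6220999956130981, -0.029999999329447746], [-27.3, -195.7], [51.0, 75.0], 'yaw', np.float32(13.7))
```

>>> {"fn": "jog_arm", "kwargs": {"rows": "0.45 0.001 0 0 0 0 0; 0.45 0.002 0 0 0 0 0; 0.45 0.003 0 0 0 0 0; 0.45 0.004 0 0 0 0 0; 0.45 0.005 0 0 0 0 0; 0.45 0.005 0 0 0 0 0"}}

```text
time_s: 5.1
position: [0.5886, -0.0405, 0.0408]
tcp_rot: [[0.971, 0.237, 0.0], [0.237, -0.971, 0.0], [0.0, 0.0, -1.0]]
force: [-0.4, -0.0, 0.6]
opening: 0.454
grasp_force: 0.1
```

```bash
python3 st.py -60 -198 .041 c.png
```

```text
5.1 pos [ 0.5886 -0.0405  0.0408] jig [ -62.4 -197.8] y-axis deg -76.27 z [ 0.  0. -1.] open 0.454 F [-0.4 -0.   0.6] q [-15.  44.  95.   0.  41.  61.]
move [ 0.0049  0.0004 -0.0005]
([0.5142999887466431, 0.04349999874830246], [-114.5, -98.5], [49.4, 88.6], 'yaw', np.float32(-49.4))
([0.5651000142097473, -0.07689999788999557], [-93.9, -227.6], [35.7, 79.6], 'yaw', np.float32(-80.8))
([0.6172000169754028, -0.015200000256299973], [-28.6, -180.1], [56.3, 103.5], 'yaw', np.float32(13.6))
wrist ([0.42480000853538513, 0.14550000429153442], [-177.1, 21.9], [48.5, 80.0], 'yaw', np.float32(0.0))
wrist ([0.5674999952316284, -0.04450000077486038], [-83.8, -196.7], [32.1, 100.6], 'yaw', np.float32(13.7))
wrist ([0.6238999962806702, -0.02969999983906746], [-25.6, -195.7], [51.0, 75.0], 'yaw', np.float32(13.9))
```

>>> {"fn": "jog_arm", "kwargs": {"rows": "0.45 0.001 0 0 0 0 0; 0.45 0.002 0 0 0 0 0; 0.45 0.003 0 0 0 0 0; 0.45 0.003 0 0 0 0 0"}}

```text
time_s: 5.53
position: [0.5891, -0.0402, 0.0406]
tcp_rot: [[0.971, 0.238, -0.002], [0.238, -0.971, -0.0], [-0.002, -0.0, -1.0]]
force: [-2.1, -0.8, 1.5]
opening: 0.449
grasp_force: 1.4
```

```bash
python3 st.py -60 -198 .041 c2.png
```

```text
5.5333 pos [ 0.5891 -0.0402  0.0406] jig [ -61.8 -197.7] y-axis deg -76.26 z [-0.002 -0.    -1.   ] open 0.449 F [-2.1 -0.8  1.5] q [-15.  44.  95.  -0.  41.  62.]
move [ 0.0037  0.0006 -0.0007]
([0.5152000188827515, 0.04349999874830246], [-113.6, -98.7], [49.6, 88.4], 'yaw', np.float32(-49.7))
([0.5652999877929688, -0.0737999975681305], [-93.0, -224.6], [37.4, 80.7], 'yaw', np.float32(-76.5))
([0.6177999973297119, -0.01510000042617321], [-28.0, -180.1], [56.1, 103.5], 'yaw', np.float32(14.2))
wrist ([0.421999990940094, 0.14630000293254852], [-179.7, 23.3], [56.9, 71.9], 'yaw', np.float32(-10.5))
wrist ([0.5683000087738037, -0.04430000111460686], [-83.0, -196.6], [32.0, 100.3], 'yaw', np.float32(14.4))
wrist ([0.6244000196456909, -0.029600000008940697], [-25.0, -195.8], [51.0, 75.0], 'yaw', np.float32(13.9))
```

The block is at -25.0 mm and parallel to the fence, and the contact force is rising, so it is flush. A firm nudge, then I'll back off, rise and swing behind the short end.

>>> {"fn": "jog_arm", "kwargs": {"rows": "0.45 0.002 0 0 0 0 0; 0.45 0.003 0 0 0 0 0; 0.45 0.003 0 0 0 0 0; 0.45 -0.01 0 0 0 0 0; 0.45 -0.03 0 0 0 0 0; 0.3 -0.03 0 -0.06 0 0 0; 0.1 -0.03 0 -0.12 0 0 0; 0.1 -0.03 0 -0.12 0 0 0"}}

```text
time_s: 6.3
position: [0.5787, -0.0445, 0.1054]
tcp_rot: [[0.971, 0.237, 0.011], [0.237, -0.972, -0.002], [0.01, 0.005, -1.0]]
force: [0.7, 0.5, 0.4]
opening: 0.307
grasp_force: 0.0
```

>>> {"fn": "jog_arm", "kwargs": {"rows": "0.1 0.104 0.125 0 0 0 -1; 0.1 0.104 0.125 0 0 0 -1; 0.1 0.104 0.125 0 0 0 -1; 0.1 0.104 0.125 0 0 0 -1; 0.1 0.104 0.125 0 0 0 -1; 0.1 0.104 0.125 0 0 0 -1; 0.1 0.104 0.125 0 0 0 -1; 0.1 0.104 0.125 0 0 0 -1"}}

```text
time_s: 6.97
position: [0.6405, -0.092, 0.1003]
tcp_rot: [[0.519, 0.855, 0.001], [0.855, -0.519, 0.0], [0.001, 0.0, -1.0]]
force: [-0.6, 0.6, -0.5]
opening: 0.1
grasp_force: 0.0
```

>>> {"fn": "jog_arm", "kwargs": {"rows": "0.1 0 0 0 0 0 -1; 0.1 0 0 0 0 0 -1; 0.1 0 0 0 0 0 -1; 0.1 0 0 0 0 0 -1; 0.1 0 0 0 0 0 -1; 0.1 0 0 0 0 0 -1; 0.1 0 0 0 0 0 -1; 0.1 0 0 0 0 0 -1"}}

```text
time_s: 7.63
position: [0.6406, -0.092, 0.1005]
tcp_rot: [[-0.237, 0.972, 0.001], [0.972, 0.237, 0.0], [0.0, 0.001, -1.0]]
force: [-0.0, -0.6, -0.6]
opening: 0.105
grasp_force: 0.0
```

```bash
python3 st.py -25 -260 .041 d.png
```

```text
7.6333 pos [ 0.6406 -0.092   0.1005] jig [ -24.1 -260.2] y-axis deg 13.68 z [ 0.001  0.    -1.   ] open 0.105 F [-0.  -0.6 -0.6] q [-18.  42.  85.   0.  53. -32.]
move [ 0.0005 -0.0018  0.119 ]
([0.4860000014305115, -0.03620000183582306], [-161.0, -169.2], [48.2, 87.0], 'yaw', np.float32(15.4))
([0.5411999821662903, -0.07599999755620956], [-116.9, -221.0], [15.9, 71.9], 'yaw', np.float32(-69.6))
([0.5437999963760376, 0.01640000008046627], [-92.3, -131.9], [54.7, 98.6], 'yaw', np.float32(-52.5))
wrist ([0.6248000264167786, -0.029600000008940697], [-24.7, -195.9], [50.2, 75.0], 'yaw', np.float32(13.8))
wrist ([0.6546000242233276, -0.1451999992132187], [-23.3, -315.2], [26.3, 46.9], 'yaw', np.float32(-76.0))
```

View pics/wd.png

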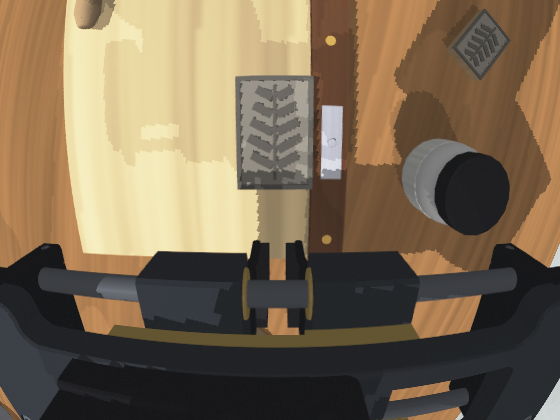

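The wrist picture shows the block at (275,132) flush with the fence edge (column 312), and the fingers at (275,260), clear of the fence. I'll descend, then slide with a slight bias towards the fence.

>>> {"fn": "jog_arm", "kwargs": {"rows": "0.1 0 -0.003 0.05 0 0 0; 0.1 0 -0.003 0.09 0 0 0; 0.1 0 -0.003 0.11 0 0 0; 0.1 0 -0.003 0.119 0 0 0; 0.1 0 -0.003 0.119 0 0 0; 0.1 0 -0.003 0.119 0 0 0"}}

```text
time_s: 8.23
position: [0.6397, -0.0926, 0.0416]
tcp_rot: [[-0.237, 0.972, 0.001], [0.972, 0.237, -0.0], [-0.0, 0.001, -1.0]]
force: [-0.2, -0.7, -0.7]
opening: 0.1
grasp_force: 0.0
```

>>> {"fn": "jog_arm", "kwargs": {"rows": "0.1 0.006 0 0 0 0 0; 0.1 0.012 0 0 0 0 0; 0.1 0.018 0 0 0 0 0; 0.1 0.024 0 0 0 0 0; 0.1 0.03 0 0 0 0 0; 0.1 0.036 0 0 0 0 0; 0.1 0.042 0 0 0 0 0; 0.1 0.048 0.0004 0 0 0 0; 0.1 0.054 0.0008 0 0 0 0; 0.1 0.06 0.001 0 0 0 0; 0.1 0.066 0.001 0 0 0 0; 0.1 0.072 0.0012 0 0 0 0; 0.1 0.078 0.0012 0 0 0 0; 0.1 0.084 0.0014 0 0 0 0; 0.1 0.09 0.0014 0 0 0 0; 0.1 0.096 0.0016 0 0 0 0; 0.1 0.1 0.0016 0 0 0 0"}}

```text
time_s: 9.65
position: [0.628, -0.0432, 0.0412]
tcp_rot: [[-0.237, 0.971, -0.0], [0.971, 0.237, 0.0], [0.0, -0.0, -1.0]]
force: [-0.5, 0.5, 0.7]
opening: 0.093
grasp_force: 0.2
```

```bash
python3 st.py -24 -86 .041 e.png
```

```text
9.65 pos [ 0.628  -0.0432  0.0412] jig [ -24.8 -209.9] y-axis deg 13.73 z [-0.  0. -1.] open 0.093 F [-0.5  0.5  0.7] q [-14.  46.  89.   0.  45. -28.]
move [0.2478 0.0012 0.0005]
([0.5062999725341797, -0.010099999606609344], [-135.1, -148.6], [43.9, 79.8], 'yaw', np.float32(14.0))
([0.5601000189781189, 0.03959999978542328], [-71.0, -113.3], [51.6, 91.0], 'yaw', np.float32(-55.6))
([0.6654999852180481, -0.031300000846385956], [14.5, -207.2], [37.9, 44.3], 'yaw', np.float32(-20.4))
wrist ([0.5410000085830688, -0.08579999953508377], [-119.4, -230.4], [28.3, 127.6], 'yaw', np.float32(-83.2))
wrist ([0.6172999739646912, 0.0019000000320374966], [-24.4, -163.5], [50.9, 78.8], 'yaw', np.float32(13.8))
```

>>> {"fn": "jog_arm", "kwargs": {"rows": "0.1 0.004 0 0 0 0 0; 0.1 0.01 0 0 0 0 0; 0.1 0.016 0 0 0 0 0; 0.1 0.022 0.0002 0 0 0 0; 0.1 0.028 0.0002 0 0 0 0; 0.1 0.034 0.0004 0 0 0 0; 0.1 0.04 0.0004 0 0 0 0; 0.1 0.046 0.0006 0 0 0 0; 0.1 0.052 0.0006 0 0 0 0; 0.1 0.058 0.0008 0 0 0 0; 0.1 0.064 0.0008 0 0 0 0; 0.1 0.07 0.001 0 0 0 0; 0.1 0.076 0.001 0 0 0 0; 0.1 0.082 0.001 0 0 0 0; 0.1 0.088 0.001 0 0 0 0; 0.1 0.094 0.0012 0 0 0 0; 0.1 0.1 0.0012 0 0 0 0; 0.1 0.106 0.0012 0 0 0 0; 0.1 0.112 0.0012 0 0 0 0; 0.1 0.116 0.0012 0 0 0 0"}}

```text
time_s: 11.42
position: [0.6149, 0.0132, 0.0413]
tcp_rot: [[-0.237, 0.971, -0.0], [0.971, 0.237, 0.0], [0.0, 0.0, -1.0]]
force: [-0.7, 0.1, 0.1]
opening: 0.103
grasp_force: 0.1
```

```bash
python3 st.py -24 -86 .041 f.png
```

```text
11.4167 pos [0.6149 0.0132 0.0413] jig [ -24.  -151.9] y-axis deg 13.73 z [-0.  0. -1.] open 0.103 F [-0.7  0.1  0.1] q [ -9.  45.  91.   0.  43. -23.]
move [ 1.318e-01 -1.000e-04  5.000e-04]
([0.54339998960495, 0.11069999635219574], [-70.2, -40.2], [54.8, 91.0], 'yaw', np.float32(-56.6))
wrist ([0.438400000333786, -0.13199999928474426], [-230.1, -250.9], [71.8, 76.5], 'yaw', np.float32(-18.8))
wrist ([0.5281000137329102, -0.03009999915957451], [-118.7, -173.3], [29.9, 128.0], 'yaw', np.float32(-83.3))
wrist ([0.6057000160217285, 0.058800000697374344], [-22.1, -105.5], [55.6, 79.1], 'yaw', np.float32(13.4))
```

View pics/wf.png

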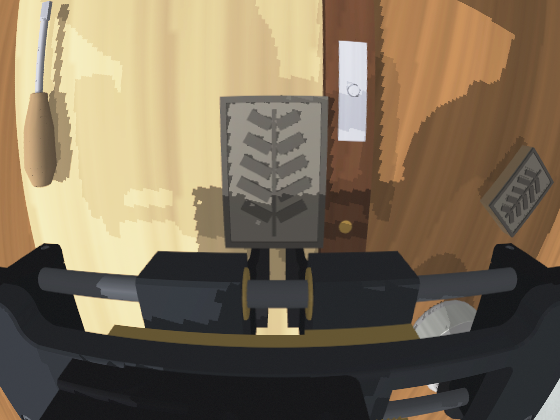

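The block at (275,172) still lies along the fence (column ~325). The gouge is untouched at (40,130). I'll continue.

>>> {"fn": "jog_arm", "kwargs": {"rows": "0.1 0.004 0 0 0 0 0; 0.1 0.01 0 0 0 0 0; 0.1 0.016 0 0 0 0 0; 0.1 0.022 0 0 0 0 0; 0.1 0.028 0 0 0 0 0; 0.1 0.034 0 0 0 0 0; 0.1 0.04 0 0 0 0 0; 0.1 0.046 0.0002 0 0 0 0; 0.1 0.052 0.0002 0 0 0 0; 0.1 0.058 0.0004 0 0 0 0; 0.1 0.064 0.0004 0 0 0 0; 0.1 0.07 0.0006 0 0 0 0; 0.1 0.076 0.0006 0 0 0 0; 0.1 0.082 0.0006 0 0 0 0; 0.1 0.088 0.0008 0 0 0 0; 0.1 0.094 0.0008 0 0 0 0; 0.1 0.1 0.0008 0 0 0 0; 0.1 0.106 0.0008 0 0 0 0; 0.1 0.112 0.0008 0 0 0 0; 0.1 0.118 0.0008 0 0 0 0"}}

```text
time_s: 13.18
position: [0.6013, 0.0705, 0.0412]
tcp_rot: [[-0.237, 0.971, -0.0], [0.971, 0.237, 0.0], [0.0, -0.0, -1.0]]
force: [-0.3, 0.1, 0.1]
opening: 0.094
grasp_force: 0.2
```

>>> {"fn": "jog_arm", "kwargs": {"rows": "0.1 0.002 0 0 0 0 0; 0.1 0.004 0 0 0 0 0; 0.1 0.006 0 0 0 0 0; 0.1 0.008 0 0 0 0 0; 0.1 0.01 0 0 0 0 0; 0.1 0.011 0 0 0 0 0; 0.1 0.011 0 0 0 0 0"}}

```text
time_s: 13.77
position: [0.6001, 0.0757, 0.0413]
tcp_rot: [[-0.237, 0.971, 0.0], [0.971, 0.237, 0.0], [0.0, 0.0, -1.0]]
force: [0.4, 1.3, 0.4]
opening: 0.097
grasp_force: 0.0
```

```bash
python3 st.py -24 -86 .041 g.png
```

```text
13.7667 pos [0.6001 0.0757 0.0413] jig [-23.5 -87.7] y-axis deg 13.72 z [ 0.  0. -1.] open 0.097 F [0.4 1.3 0.4] q [ -3.  45.  93.   0.  42. -17.]
move [ 0.0035 -0.0009  0.0005]
([0.5248000025749207, 0.18860000371932983], [-69.7, 39.8], [55.3, 89.6], 'yaw', np.float32(-57.7))
([0.6337000131607056, 0.10279999673366547], [15.6, -69.5], [40.5, 41.1], 'yaw', np.float32(61.9))
wrist ([0.5135999917984009, 0.03240000084042549], [-117.8, -109.2], [29.0, 128.4], 'yaw', np.float32(-82.6))
wrist ([0.5906999707221985, 0.12070000171661377], [-21.9, -41.8], [55.6, 78.8], 'yaw', np.float32(13.6))
```

>>> {"fn": "jog_arm", "kwargs": {"rows": "0.1 0.001 0 0 0 0 0; 0.1 0.002 0 0 0 0 0; 0.1 0.003 0 0 0 0 0; 0.1 0.004 0 0 0 0 0; 0.1 0.005 0 0 0 0 0; 0.1 0.005 0 0 0 0 0"}}

```text
time_s: 14.37
position: [0.5995, 0.0781, 0.0413]
tcp_rot: [[-0.237, 0.971, 0.0], [0.971, 0.237, 0.0], [0.0, 0.0, -1.0]]
force: [-0.1, 1.3, -0.0]
opening: 0.095
grasp_force: 0.0
```

```bash
python3 st.py -24 -86 .041
```

```text
14.3667 pos [0.5995 0.0781 0.0413] jig [-23.5 -85.3] y-axis deg 13.73 z [ 0.  0. -1.] open 0.095 F [-0.1  1.3 -0. ] q [ -3.  45.  93.   0.  42. -17.]
move [-0.0015 -0.0009  0.0005]
```

>>> {"fn": "jog_arm", "kwargs": {"rows": "0.1 0.001 0 0 0 0 0; 0.1 0.002 0 0 0 0 0; 0.1 0.003 0 0 0 0 0; 0.1 0.004 0 0 0 0 0; 0.1 0.004 0 0 0 0 0; 0.1 0.004 0 0 0 0 0"}}

```text
time_s: 14.87
position: [0.5989, 0.0801, 0.0412]
tcp_rot: [[-0.237, 0.971, -0.0], [0.971, 0.237, 0.0], [0.0, -0.0, -1.0]]
force: [0.1, -0.5, -0.1]
opening: 0.1
grasp_force: 0.0
```

```bash
python3 st.py -24 -86 .041
```

```text
14.8667 pos [0.5989 0.0801 0.0412] jig [-23.6 -83.2] y-axis deg 13.73 z [-0.  0. -1.] open 0.1 F [ 0.1 -0.5 -0.1] q [ -3.  45.  93.   0.  42. -17.]
move [-0.0056 -0.0008  0.0005]
```

Not yet at the stop: the arm still moves freely. Continuing in small steps.

>>> {"fn": "jog_arm", "kwargs": {"rows": "0.1 0.001 0 0 0 0 0; 0.1 0.002 0 0 0 0 0; 0.1 0.003 0 0 0 0 0; 0.1 0.004 0 0 0 0 0; 0.1 0.004 0 0 0 0 0; 0.1 0.004 0 0 0 0 0"}}

```text
time_s: 15.37
position: [0.5989, 0.0806, 0.0413]
tcp_rot: [[-0.238, 0.971, 0.0], [0.971, 0.238, -0.002], [-0.002, 0.0, -1.0]]
force: [0.4, -5.3, 1.1]
opening: 0.099
grasp_force: 2.6
```

```bash
python3 st.py -24 -86 .041; python3 - <<'E'
from h import *
s=bot.read_state();p=capture('wrist')
cv2.imwrite('pics/o3.png',cv2.resize(ortho(p,.030,.52,.66,.04,.22,.0003,s),None,fx=1.2,fy=1.2))
E
```

```text
15.3667 pos [0.5989 0.0806 0.0413] jig [-23.5 -82.6] y-axis deg 13.76 z [ 0.    -0.002 -1.   ] open 0.099 F [ 0.4 -5.3  1.1] q [ -3.  45.  93.  -0.  42. -17.]
move [-0.0067 -0.0009  0.0006]
```

View pics/o3.png

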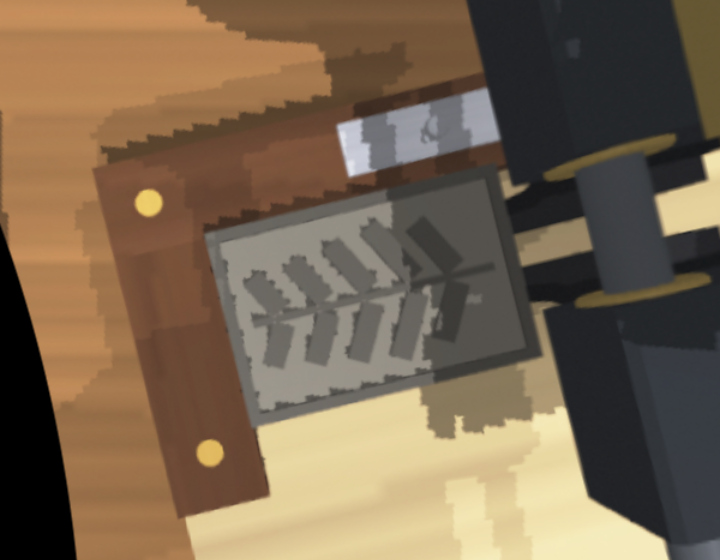

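The picture shows the block in the corner: its end is against the stop ((210,235)–(262,420)), its side is on the fence, and the contact force is about 5 N. I'll back off along the board, rise, and check.

>>> {"fn": "jog_arm", "kwargs": {"rows": "0.1 -0.004 -0.002 0 0 0 0; 0.1 -0.02 -0.006 0 0 0 0; 0.1 -0.04 -0.006 0 0 0 0; 0.1 -0.05 -0.006 -0.06 0 0 0; 0.1 -0.1 -0.006 -0.14 0 0 0; 0.1 -0.1 -0.006 -0.2 0 0 0; 0.1 -0.1 -0.006 -0.24 0 0 0; 0.1 -0.1 -0.006 -0.24 0 0 0; 0.1 -0.1 -0.006 -0.24 0 0 0"}}

```text
time_s: 16.17
position: [0.6083, 0.0318, 0.1627]
tcp_rot: [[-0.236, 0.972, 0.003], [0.972, 0.236, -0.0], [-0.001, 0.003, -1.0]]
force: [-0.5, 0.1, 0.3]
opening: 0.102
grasp_force: 0.0
```

```bash
python3 st.py -24 -86 .041 k.png; python3 - <<'E'
from h import *
s=bot.read_state();p=capture('wrist')
cv2.imwrite('pics/o4.png',cv2.resize(ortho(p,.022,.53,.65,.05,.20,.00025,s),None,fx=1.3,fy=1.25))
for l in ['gouge','ink_jar','baren','brayer']:
    print(l,[(np.round(d['point'],3).tolist(),round(d['conf'],2)) for d in spot_point(l,p)[:1]])
E
```

```text
16.1667 pos [0.6083 0.0318 0.1627] jig [ -26.  -132.3] y-axis deg 13.68 z [ 0.003 -0.    -1.   ] open 0.102 F [-0.5  0.1  0.3] q [ -8.  35.  89.   0.  56. -21.]
move [0.0928 0.0031 0.2433]
([0.4514999985694885, 0.11060000211000443], [-159.5, -18.3], [37.3, 44.1], 'yaw', np.float32(-38.5))
([0.44200000166893005, 0.2280000001192093], [-140.7, 97.9], [24.0, 83.0], 'yaw', np.float32(-0.0))
([0.5961999893188477, 0.12860000133514404], [-14.7, -35.5], [48.9, 77.6], 'yaw', np.float32(3.2))
wrist ([0.5864999890327454, 0.1266999989748001], [-24.5, -35.0], [50.1, 74.7], 'yaw', np.float32(13.9))
wrist ([0.6298999786376953, -0.05649999901652336], [-26.1, -223.2], [33.7, 60.3], 'yaw', np.float32(-77.5))
gouge [([0.46, 0.052, 0.019], 0.89)]
ink_jar []
baren [([0.55, 0.015, -0.0], 0.48)]
brayer []
```

View pics/o4.png

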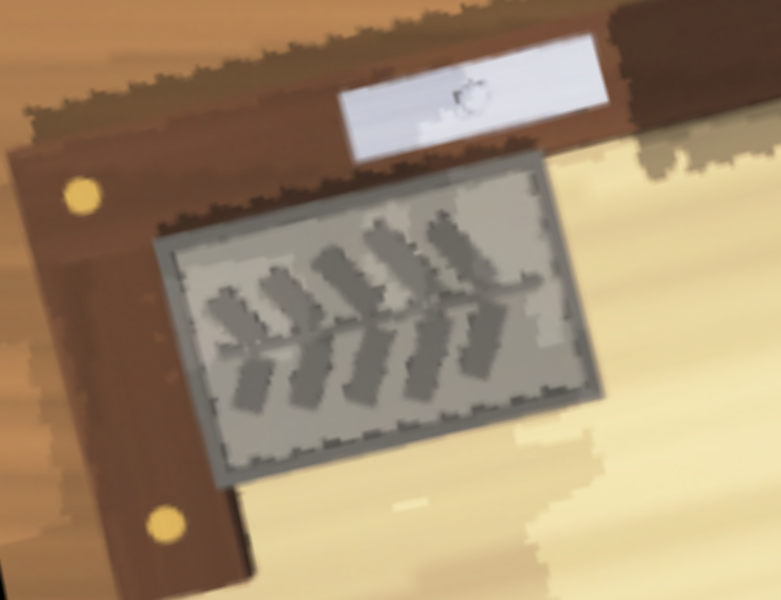

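The picture shows the block seated in the corner, with no board visible at the fence or the stop. Its yaw is 13.9° against the jig's 13.8°, its offset from the fence matches the flush reading, and the gouge hasn't moved.

```bash
python3 -c "
from rig import bot
print(bot.hand_in())"
```

```text
the job is handed in; nothing more can be done
None
```

I pushed the block flush against the long fence, slid it along until it butted against the end stop, and handed the job in at about 16 s. In the last close look it lay flat in the corner with no visible gap, and the gouge had not moved. The jar, baren and roller weren't re-measured, but I saw no sign of contact with them.

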